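# Free the jammed toy wheel and fill the kit tray

### The job

Holding the dark wooden block, use it (not the fingers) to knock the jammed green wheel forward, out of the drilling jig's clamp, then stand the block upright, wholly on the black rubber pad at the rear of the jig. Gather the three drilled wheels with white hubs (green, red and yellow) into the blue kit tray, each lying flat and wholly on the disc of its own colour. Leave the two undrilled blanks, which have no hub, where they lie.

Things in the scene. Friction and masses are not known exactly. Their poses are not given: they have to be found in the camera images.
- wheel_red: red toy wheel lying flat: disc 40 mm in diameter, 26 mm thick, 30 g, with a 23 mm white hub and black axle hole. Origin: centre of its underside; z is its axis, up.
- wheel_yellow: yellow toy wheel lying flat: disc 40 mm in diameter, 26 mm thick, 30 g, with a 23 mm white hub and black axle hole. Origin: centre of its underside; z is its axis, up.
- wheel_green: green toy wheel lying flat: disc 40 mm in diameter, 26 mm thick, 30 g, with a 23 mm white hub and black axle hole. Origin: centre of its underside; z is its axis, up. Starts jammed in the jig's clamp on the jig plate, at jig y 0, x within 5 mm of 0; lips over its edges stop lifting; 4 to 16 N slides it along jig +x. Knocked to about jig x +75 mm it lies free on the plate.
- blank_red: look-alike to leave alone: an undrilled red wheel blank, same disc (40 mm diameter, 26 mm thick) but plain red all over the top, without white hub or hole. Origin: centre of its underside.
- blank_yellow: look-alike to leave alone: an undrilled yellow wheel blank, same disc (40 mm diameter, 26 mm thick) but plain yellow all over the top, without white hub or hole. Origin: centre of its underside.
- block: dark hardwood block standing upright on the bench: 50 mm long (its x), 22 mm thick (its y), 78 mm tall, 80 g. Origin: centre of its underside. Grip it near its top, across the 22 mm: its lower part then passes along x through the jig's slot with the gripper above the lips.
- jig: fixed aluminium jig plate, 8 mm thick, 100 wide (y), x -105 to +120 mm. Origin: at bench level under the clamp's middle; x: the way to knock. Clamp x -25 to +25, open at both ends: fence at +y, spring jaw at -y (closes 3 mm once empty); lips leave a slot y -16.5 to +16.5, tops 43 mm above the bench; spring knob out to y -92, 34 high. Black pad, 75 x 50 mm, flush with the plate, centred at x -65, y 0.
- disc_red: red disc 66 mm in diameter on the floor of one cell of the fixed blue tray: the red wheel's place. Origin: its centre, level with the tray floor, 4 mm above the bench; x along the row of three cells, y across. Each cell is 92 x 92 mm inside, the disc in its middle; cells 96 mm apart; walls 4 mm thick, tops 12 mm above the bench; tray 292 x 100 mm.
- disc_yellow: yellow disc 66 mm in diameter on the floor of one cell of the fixed blue tray: the yellow wheel's place. Origin: its centre, level with the tray floor, 4 mm above the bench; x along the row of three cells, y across. Each cell is 92 x 92 mm inside, the disc in its middle; cells 96 mm apart; walls 4 mm thick, tops 12 mm above the bench; tray 292 x 100 mm.
- disc_green: green disc 66 mm in diameter on the floor of one cell of the fixed blue tray: the green wheel's place. Origin: its centre, level with the tray floor, 4 mm above the bench; x along the row of three cells, y across. Each cell is 92 x 92 mm inside, the disc in its middle; cells 96 mm apart; walls 4 mm thick, tops 12 mm above the bench; tray 292 x 100 mm.
Not all that is in view belongs to the job. What is shaped like the wheel_red but purple is not meant.

How it is judged:
On the way, in this order (a step that is already met when the one before it is completed fails the run):
1. the held block pushes the jammed green wheel forward in the clamp (contact force between the fingers and block above 1 N and contact force between block and wheel_green above 0.5 N and x of wheel_green in the frame of jig between 0.008 and 0.045 m and y of wheel_green in the frame of jig between -0.015 and 0.015 m), for 0.02 s.
2. the green wheel is out of the clamp (horizontal distance between wheel_green and jig above 0.045 m), for 0.1 s.
At the end, for the whole second after the job is handed in: Each hubbed wheel lies flat (0.12 rad) on the tray floor within 14 mm of the centre of its own colour's disc; the block stands (0.1 rad) on the jig's pad, within 14 mm in x and 15 mm in y of its centre; both blanks within 12 mm of their start; all at rest (horizontal distance between wheel_red and disc_red below 0.014 m and z of wheel_red in the frame of disc_red between -0.006 and 0.006 m and angle between each of wheel_red, wheel_yellow, wheel_green's own z axis and vertical below 0.12 rad and linear speed of each of wheel_red, wheel_yellow, wheel_green, block below 0.02 m/s and horizontal distance between wheel_yellow and disc_yellow below 0.014 m and z of wheel_yellow in the frame of disc_yellow between -0.006 and 0.006 m and horizontal distance between wheel_green and disc_green below 0.014 m and z of wheel_green in the frame of disc_green between -0.006 and 0.006 m and x of block in the frame of jig between -0.079 and -0.051 m and y of block in the frame of jig between -0.015 and 0.015 m and z of block in the frame of jig below 0.013 m and angle between block's own z axis and vertical below 0.1 rad and distance of each of blank_red, blank_yellow from where it was at the start of the episode below 0.012 m); the robot touches nothing.
It fails at once if the fingers touch the green wheel while it is still in the clamp (contact force between the fingers and wheel_green above 0.5 N and horizontal distance between wheel_green and jig below 0.035 m).
It fails at once if an undrilled blank is shifted by more than 12 mm (distance of any of blank_red, blank_yellow from where it was at the start of the episode above 0.012 m).
It also fails if it takes over 106 s, if anything falls off the work surface, if the arm or the gripper's body presses on something with over 40 N, if the wrist force passes 120 N, or if a joint passes its speed limit or range.

### The arm

A 6-joint arm with a two-finger parallel gripper is mounted at the origin on the work surface. World frame = base frame: x ahead of the robot, y to its left, z up, the work surface at z = 0. Lengths are in m, angles in rad, forces in N, time in s.
With the tool pointing down it reaches from about 0.275 to 0.875 m from the base axis. Payload 12.5 kg.
Tool frame: the origin (TCP) lies between the finger pads; the fingertips stand 8 mm ahead of it and the grasp point (between the pads) lies 11 mm behind it; z points along the fingers, y is the direction in which the jaws open and shut (so a half turn about z gives the same grasp; the last joint's range is limited). The gripper opens to 85 mm and grips with 20 to 120 N. Pads are 22 mm wide; open, the fingers measure 114 mm over their backs; the gripper's body (76 mm by 85 mm) begins 54 mm behind the grasp point. The pads swing forward as they close: fully open they stand 13 mm farther back than shut.
Start: joints at [1.205, 0.351, 1.652, -0, 1.139, -0.085], TCP at [0.152, 0.528, 0.239] pointing down, gripper open.
Joint ranges: [-2.75, 2.75], [-0.79, 2.1], [0.01, 2.65], [-1.57, 4.71], [0.07, 3.14], [-2.87, 2.87]. Speed limits (rad/s): [2.22, 2.22, 2.79, 3.14, 3.14, 3.14].

### API

Orientations are given as [roll, pitch, yaw] about the fixed x, y, z axes, in that order (R = Rz(yaw) Ry(pitch) Rx(roll)).
In Python, from rig import r gives the robot as it stands.
- The arm moves only by the tool send_rows, never from a script. Its argument "moves" is text: rows parted by semicolons, each of 7 numbers parted by spaces: the shift along the tool's x, y, z in cm, then the turn, a rotation vector about the tool's x, y, z in rad, then the opening, from 0 (shut) to 1 (fully open). In form: x y z ax ay az hand; .... A call has exactly 5 rows; each row shifts and turns the commanded pose from where the row before left it, along the tool's axes as they then stand; what a row does not reach is not made up. A row lasts 1/10 s, in which the tool goes at most 50 mm and 8.59 degrees, less where a joint would pass 70% of its speed; a pose out of reach is approached as far as the arm can. A call is refused whole if a number of a shift passes 5 or a number of a turn 0.15, either way. A call with a gripper value outside its range is refused whole. The fingers move at their own pace and stop on an object; the grip force is fixed at half the most. Time passes only in rows, so rows that do not move let the fingers close, or fill a call up. It gives the time, the measured TCP pose, the force and the opening at its end, in the units of the state.
- r.sense(): the state, without advancing time (a new reading comes with each control period).
- r.snapshot(name): name is "scene" or "top"; returns the picture (400x640x3 uint8, red, green, blue); there is no depth.
- r.camera_params(name): a dict with "mtx" (3x3 intrinsics, pixels), "D" ([k1, k2, p1, p2, k3] as OpenCV has them; the pictures are not rectified), "eye" and "rotation" of the camera in the world. Camera axes: x right, y up, looking along -z (the intrinsics and any distortion apply to the point x, -y, -z); pixel columns grow to the right and rows downward; lengths in m; the calibration is good to about 2 mm. A picture is of the moment at which its call begins. camera_params takes no time and is no camera call.
- r.finish_job(): hands the job in, once; it reports no verdict.
The state is a dict: "clock": time; "qpos": joint angles; "qvel": joint speeds; "joint_torque": joint torques, N m; "position": TCP position; "orientation": TCP orientation; "wrist_force": force on the tool from outside, world axes, zero at the start; "torque": the same for the moment, N m; "grip_width": finger opening in m.
Only numpy, scipy, OpenCV 4.12 (cv2) and the standard library are available. Lean on these libraries where they do the work, as an engineer would, in place of code of your own. Each camera call takes 0.05 s, during which the arm holds its last target.

## Working session

There is one attempt and no reset: what is moved stays moved. The work goes in short steps, Python scripts to look and compute and a tool call to move; the robot and the scene stay as the last step left them, time stands still between calls to the robot, and variables do not carry over. Pictures are saved under pics/ and viewed, and the job is handed in when it is done.

Besides the shell and the picture viewer there is one more tool, called after ">>>" as name(argument=value, ...) on one line, values as JSON. send_rows: Moves the arm, as the interface text tells. Its arguments: {"type":"object","properties":{"moves":{"type":"string"}},"required":["moves"]}

```bash
mkdir -p pics; ls; python3 - <<'E'
from rig import r
import cv2
print(r.sense())
for n in ("scene","top"):
    im=r.snapshot(n); cv2.imwrite(f"pics/{n}0.png",im[:,:,::-1]); print(n,r.camera_params(n))
E
```

```text
pics
{'clock': 0.0, 'qpos': array([ 1.20539607e+00,  3.51249186e-01,  1.65241870e+00,  1.05126159e-05,
        1.13912314e+00, -8.46243467e-02]), 'qvel': array([-0.0007682 ,  0.00205782,  0.00040902, -0.0009571 ,  0.00120374,
       -0.00129271]), 'joint_torque': array([-6.00134226e-04, -5.06091857e+01, -2.91417736e+01, -1.70676067e-04,
        4.42014119e-03,  6.14193436e-05]), 'position': array([0.15227514, 0.528162  , 0.23875338]), 'orientation': array([-3.14039937e+00, -1.10799741e-04,  2.86081227e+00]), 'wrist_force': array([-0.17749555,  0.35776989, -0.43009952]), 'torque': array([ 0.01522894,  0.00925555, -0.01623732]), 'grip_width': 0.08566293337595227}
scene {'mtx': array([[383.50902148,   0.        , 321.22809379],
       [  0.        , 383.50902148, 199.38773936],
       [  0.        ,   0.        ,   1.        ]]), 'D': array([-0.05579956,  0.        ,  0.        ,  0.        ,  0.        ]), 'eye': array([ 1.05719677, -0.19050353,  0.8188023 ]), 'rotation': array([ 0.59063783, -0.00613162,  1.1988151 ])}
top {'mtx': array([[435.0218651 ,   0.        , 325.22196592],
       [  0.        , 435.0218651 , 207.05471593],
       [  0.        ,   0.        ,   1.        ]]), 'D': array([0.035541, 0.      , 0.      , 0.      , 0.      ]), 'eye': array([ 0.52690563, -0.00888029,  1.04416598]), 'rotation': array([ 0.0787022 ,  0.01844694, -1.57140996])}
```

View pics/top0.png

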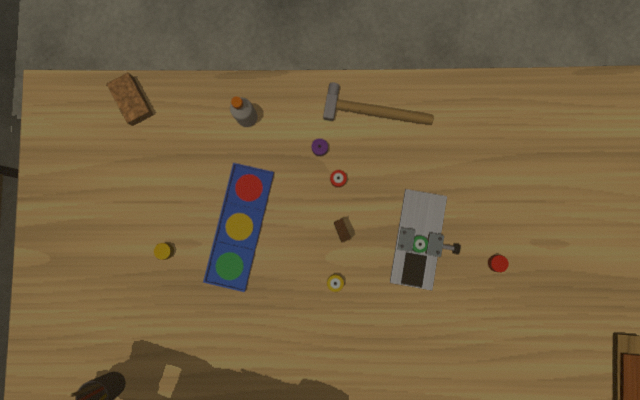

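View pics/scene0.png

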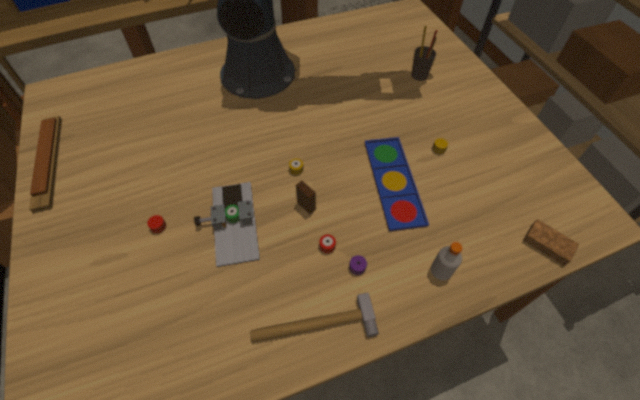

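```bash
cat > h.py <<'E'
import numpy as np, cv2
from scipy.spatial.transform import Rotation as R
def cam(p):
    return np.array(p['mtx']),np.array(p['D']),np.array(p['eye']),R.from_euler('xyz',p['rotation']).as_matrix()
F=np.diag([1,-1,-1.])
def ray(p,uv):
    K,D,e,M=cam(p)
    q=cv2.undistortPoints(np.array([[uv]],float),K,D)[0,0]
    return e, M@F@np.array([q[0],q[1],1])
def onz(p,uv,z):
    e,d=ray(p,uv); return e+d*(z-e[2])/d[2]
def proj(p,X):
    K,D,e,M=cam(p)
    X=np.atleast_2d(X).astype(float)
    c=(X-e)@M@F
    return cv2.projectPoints(c.reshape(-1,1,3),np.zeros(3),np.zeros(3),K,D)[0][:,0]
def crop(im,x0,y0,x1,y1,s,name):
    cv2.imwrite(name,cv2.resize(im[y0:y1,x0:x1,::-1],None,fx=s,fy=s,interpolation=cv2.INTER_CUBIC))
E
python3 - <<'E'
from h import *
from rig import r
P={n:r.camera_params(n) for n in("top","scene")}
print(r.sense()['clock'])
for nm,t,s,z in [("red",(338,178),(328,242),.026),("yel",(336,283),(296,166),.026),("dR",(249,187),(404,211),.004),("dY",(239,227),(394,181),.004),("dG",(230,266),(386,154),.004),("green",(420,244),(232,212),.034)]:
    print(nm,onz(P['top'],t,z).round(4),onz(P['scene'],s,z).round(4))
for n in P: print(proj(P[n],[0.152,0.528,0.239]))
im=cv2.imread('pics/top0.png')[:,:,::-1]
crop(im,300,130,480,300,4.4,'pics/c1.png' if 0 else 'pics/c1.png')
crop(im,140,150,300,300,4,'pics/c2.png')
s=cv2.imread('pics/scene0.png')[:,:,::-1]
crop(s,185,140,385,290,4,'pics/c3.png')
E
```

```text
0.1
red [ 0.6759 -0.0203  0.026 ] [ 0.6802 -0.0213  0.026 ]
yel [ 0.431 -0.015  0.026] [ 0.4408 -0.0164  0.026 ]
dR [0.6579 0.1942 0.004 ] [0.6578 0.1944 0.004 ]
dY [0.5615 0.2169 0.004 ] [0.5648 0.2142 0.004 ]
dG [0.4689 0.2368 0.004 ] [0.473  0.2367 0.004 ]
green [ 0.5209 -0.2083  0.034 ] [ 0.5254 -0.2091  0.034 ]
[[ 27.53290694 457.06229209]]
[[436.2956429   -3.30967787]]
```

```bash
python3 -c "
import cv2
i=cv2.imread('pics/c1.png');print(i.shape)
cv2.imwrite('pics/c1b.png',cv2.resize(i,None,fx=.75,fy=.75,interpolation=cv2.INTER_AREA))"
```

```text
(748, 792, 3)
```

View pics/c1b.png

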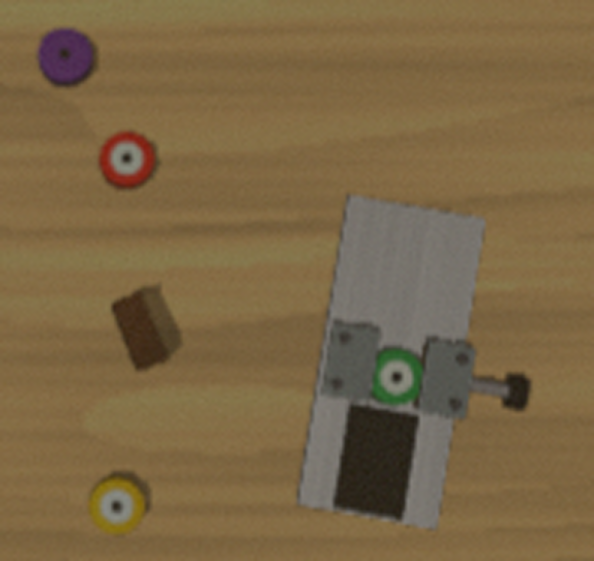

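View pics/c2.png

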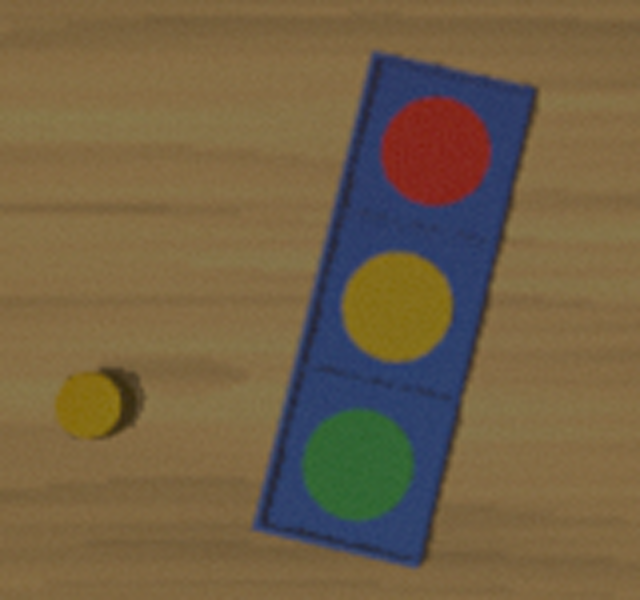

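View pics/c3.png

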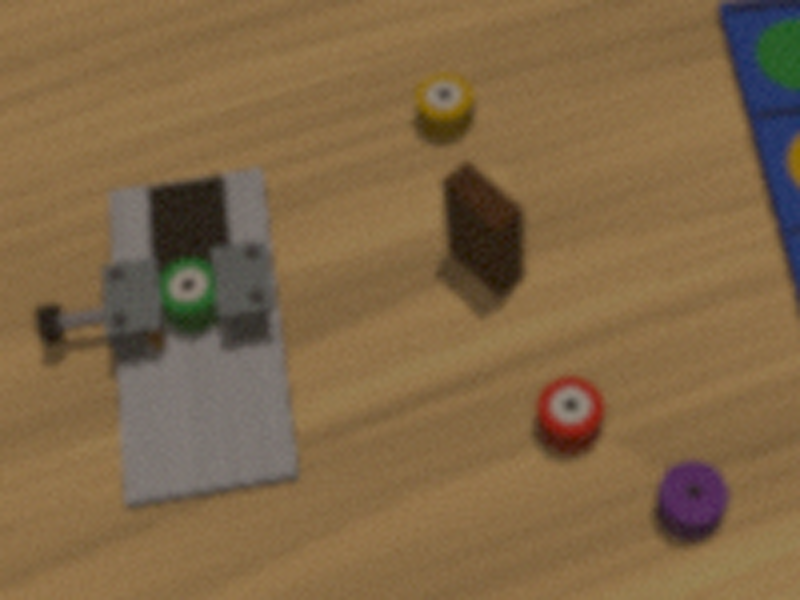

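```bash
cat > m.py <<'E'
from h import *
from rig import r
P={n:r.camera_params(n) for n in("top","scene")}
T=P['top'];S=P['scene']
f=lambda x,y,x0,y0,s:(x0+(x+.5)/s-.5,y0+(y+.5)/s-.5)
c1=lambda x,y:f(x,y,300,130,3.3)
c2=lambda x,y:f(x,y,140,150,4)
c3=lambda x,y:f(x,y,185,140,4)
def tri(a,b):
    (e1,d1),(e2,d2)=ray(T,a),ray(S,b)
    A=np.c_[d1,-d2]; k=np.linalg.lstsq(A,e2-e1,rcond=None)[0]
    p,q=e1+k[0]*d1,e2+k[1]*d2
    return (p+q)/2,np.linalg.norm(p-q)
for nm,a,b,z in [("red",(127,158),(571,405),.026),("yel",(116,506),(445,95),.026),("green",(397,377),(188,285),.034)]:
    print(nm,onz(T,c1(*a),z).round(4),onz(S,c3(*b),z).round(4),tri(c1(*a),c3(*b)))
d=[onz(T,c2(*a),.004) for a in [(436,151),(397,306),(358,465)]]
print(np.round(d,4)); v=d[0]-d[2];print('tray len',np.linalg.norm(v)/2,'yaw',np.arctan2(v[1],v[0]))
j=np.array([onz(T,c1(*a),.008) for a in [(348,195),(485,219),(436,528),(299,503)]])
print('jig',j.round(4)); m=(j[0]+j[1])/2-(j[2]+j[3])/2
print('len',np.linalg.norm(m),np.linalg.norm(j[0]-j[1]),np.linalg.norm(j[2]-j[3]),'yaw',np.arctan2(m[1],m[0]))
u=m/np.linalg.norm(m); print('origin',(j.mean(0)-u*.0075).round(4), 'green along', u@(onz(T,c1(397,377),.034)-(j.mean(0)-u*.0075)), np.cross(u,onz(T,c1(397,377),.034)-(j.mean(0)-u*.0075))[2])
js=np.array([onz(S,c3(*a),.008) for a in [(299,477),(126,504),(110,190),(262,170)]]);print('jig scene',js.round(4))
b=np.array([onz(T,c1(*a),.078) for a in [(113,303),(140,290),(165,357),(138,369)]])
m=(b[0]+b[1]-b[2]-b[3])/2
print('block',b.mean(0),np.linalg.norm(m),np.linalg.norm(b[0]-b[1]),'yaw',np.arctan2(m[1],m[0]))
b=np.array([onz(S,c3(*a),.078) for a in [(445,183),(465,163),(522,208),(504,234)]]);print(b.round(4),b.mean(0))
E
python3 m.py; python3 - <<'E'
import cv2
from h import *
im=cv2.imread('pics/top0.png')[:,:,::-1];s=cv2.imread('pics/scene0.png')[:,:,::-1]
crop(im,325,205,375,255,10,'pics/b1.png');crop(s,285,175,335,225,10,'pics/b2.png')
a=cv2.imread('pics/b1.png');b=cv2.imread('pics/b2.png')
cv2.imwrite('pics/b.png',cv2.resize(np.hstack([a,b]),(800,400)))
E
```

```text
red [ 0.677  -0.0207  0.026 ] [ 0.6769 -0.0216  0.026 ] (array([ 0.67692521, -0.02109691,  0.02564374]), np.float64(0.0009229320886019158))
yel [ 0.431  -0.0122  0.026 ] [ 0.4322 -0.0138  0.026 ] (array([ 0.43064003, -0.01273575,  0.0237773 ]), np.float64(0.001111052508749539))
green [ 0.5211 -0.2082  0.034 ] [ 0.522  -0.2091  0.034 ] (array([ 0.52103843, -0.20885716,  0.03247419]), np.float64(0.0006766695327798802))
[[0.657  0.1951 0.004 ]
 [0.5636 0.2172 0.004 ]
 [0.4692 0.2389 0.004 ]]
tray len 0.09643197547892787 yaw -0.22916484814223584
jig [[ 0.6521 -0.1805  0.008 ]
 [ 0.6344 -0.2783  0.008 ]
 [ 0.4146 -0.2387  0.008 ]
 [ 0.4317 -0.1424  0.008 ]]
len 0.22348813770157117 0.09935110872890802 0.09780782864343353 yaw -0.17486153306217345
origin [ 0.5258 -0.2086  0.008 ] green along -0.004672442918234742 -0.0003923931807493527
jig scene [[ 0.6552 -0.1817  0.008 ]
 [ 0.6361 -0.2792  0.008 ]
 [ 0.4143 -0.2398  0.008 ]
 [ 0.4345 -0.1427  0.008 ]]
block [ 0.55300804 -0.0277588   0.078     ] 0.04763827793091807 0.020184159099757362 yaw 0.35636194874570665
[[ 0.5369 -0.0475  0.078 ]
 [ 0.5272 -0.0314  0.078 ]
 [ 0.5704 -0.0112  0.078 ]
 [ 0.5839 -0.0275  0.078 ]] [ 0.55461793 -0.02939765  0.078     ]
```

View pics/b.png

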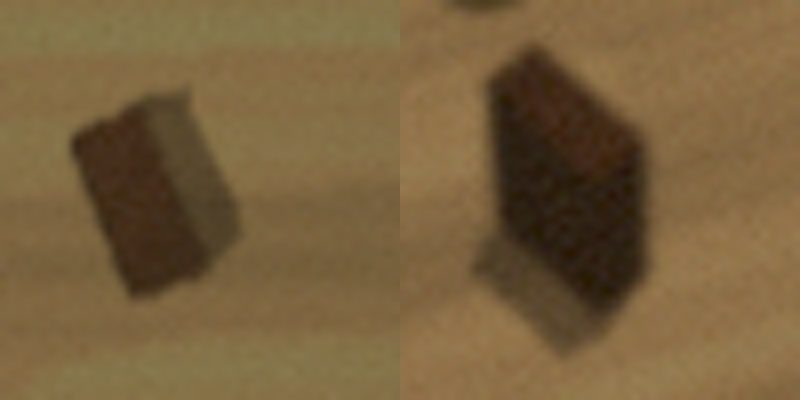

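```bash
cat > plan.py <<'E'
import sys
from h import *
from rig import r
# usage: plan.py x y z yaw n hand  -> n rows in tool axes, from the measured pose, rounded
x,y,z,yaw=map(float,sys.argv[1:5]); n=int(sys.argv[5]); hand=sys.argv[6]
s=r.sense(); p=s['position'].copy(); M=R.from_euler('xyz',s['orientation'])
print('now',s['clock'],p.round(4),s['orientation'].round(4),s['wrist_force'].round(1),round(s['grip_width'],4))
g=np.array([x,y,z]); G=R.from_euler('xyz',[np.pi,0,yaw])
rows=[]
for i in range(n):
    k=n-i
    d=M.inv().apply((g-p)/k)*100; w=(M.inv()*G).as_rotvec()/k
    d=d.round(2); w=w.round(3)
    rows.append(' '.join('%g'%(v+0) for v in [*d,*w])+' '+hand)
    p=p+M.apply(d/100); M=M*R.from_rotvec(w)
for i in range(0,n,5): print('; '.join(rows[i:i+5]))
E
python3 plan.py 0.5535 -0.0285 0.14 3.515 20 0.75
```

```text
now 0.1 [0.1523 0.5282 0.2388] [-3.1405e+00 -1.0000e-04  2.8608e+00] [-0.1  0.2 -0.1] 0.0856
-2.7 -2.12 0.5 0 0 -0.033 0.75; -2.63 -2.21 0.5 0 0 -0.033 0.75; -2.55 -2.29 0.5 0 0 -0.033 0.75; -2.48 -2.37 0.5 0 0 -0.033 0.75; -2.4 -2.45 0.5 0 0 -0.033 0.75
-2.31 -2.53 0.49 0 0 -0.033 0.75; -2.23 -2.61 0.5 0 0 -0.033 0.75; -2.14 -2.68 0.49 0 0 -0.033 0.75; -2.05 -2.75 0.5 0 0 -0.033 0.75; -1.96 -2.82 0.49 0 0 -0.032 0.75
-1.87 -2.88 0.5 0 0 -0.033 0.75; -1.77 -2.94 0.49 0 0 -0.032 0.75; -1.68 -2.99 0.5 0 0 -0.033 0.75; -1.58 -3.04 0.49 0 0 -0.032 0.75; -1.48 -3.09 0.5 0 0 -0.033 0.75
-1.38 -3.14 0.49 0 0 -0.032 0.75; -1.28 -3.19 0.5 0 0 -0.033 0.75; -1.17 -3.22 0.49 0 0 -0.032 0.75; -1.07 -3.26 0.5 0 0 -0.033 0.75; -0.96 -3.3 0.49 -0.001 -0.001 -0.032 0.75
```

Candidates, by top-image pixel:
- **Red wheel:** (338,178) has the white hub, so it is wheel_red. (499,264) is plain red, the blank. (320,147) is purple and not meant.
- **Yellow wheel:** (335,283) has the white hub, so it is wheel_yellow. (163,251) is plain, the blank.
- **Green wheel:** (420,244), in the clamp.
- **Block:** dark wood at (343,230). The cork brick (129,98) and the hammer are clutter.

The close crops confirm the hubs.

>>> send_rows(moves="-2.7 -2.1 0.5 0 0 -0.033 0.75; -2.6 -2.2 0.5 0 0 -0.033 0.75; -2.5 -2.3 0.5 0 0 -0.033 0.75; -2.5 -2.4 0.5 0 0 -0.033 0.75; -2.4 -2.5 0.5 0 0 -0.033 0.75")

```text
clock: 0.6
position: [0.2526, 0.3876, 0.2139]
orientation: [-3.141, -0.0, 3.027]
wrist_force: [0.5, 1.2, -0.2]
grip_width: 0.0642
```

>>> send_rows(moves="-2.3 -2.5 0.5 0 0 -0.033 0.75; -2.2 -2.6 0.5 0 0 -0.033 0.75; -2.1 -2.7 0.5 0 0 -0.033 0.75; -2.1 -2.8 0.5 0 0 -0.033 0.75; -2 -2.8 0.5 0 0 -0.033 0.75")

```text
clock: 1.1
position: [0.353, 0.2483, 0.189]
orientation: [-3.141, -0.0, -3.091]
wrist_force: [-0.5, 0.7, -0.2]
grip_width: 0.0639
```

>>> send_rows(moves="-1.9 -2.9 0.5 0 0 -0.033 0.75; -1.8 -2.9 0.5 0 0 -0.033 0.75; -1.7 -3 0.5 0 0 -0.033 0.75; -1.6 -3 0.5 0 0 -0.033 0.75; -1.5 -3.1 0.5 0 0 -0.033 0.75")

```text
clock: 1.6
position: [0.4547, 0.1099, 0.1639]
orientation: [3.142, -0.0, -2.926]
wrist_force: [1.0, 0.3, 0.3]
grip_width: 0.0641
```

```bash
python3 plan.py 0.5535 -0.0285 0.14 3.515 5 0.75
```

```text
now 1.6 [0.4547 0.1099 0.1639] [ 3.1415e+00 -3.0000e-04 -2.9261e+00] [1.  0.3 0.3] 0.0641
-1.34 -3.13 0.48 0 0 -0.032 0.75; -1.24 -3.17 0.48 0 0 -0.031 0.75; -1.14 -3.2 0.48 0 0 -0.032 0.75; -1.04 -3.24 0.48 0 0 -0.031 0.75; -0.93 -3.27 0.47 0 0 -0.032 0.75
```

>>> send_rows(moves="-1.34 -3.13 0.48 0 0 -0.032 0.75; -1.24 -3.17 0.48 0 0 -0.031 0.75; -1.14 -3.2 0.48 0 0 -0.032 0.75; -1.04 -3.24 0.48 0 0 -0.031 0.75; -0.93 -3.27 0.47 0 0 -0.032 0.75")

```text
clock: 2.1
position: [0.5533, -0.0286, 0.1399]
orientation: [3.141, -0.001, -2.768]
wrist_force: [0.5, -0.6, -0.2]
grip_width: 0.0639
```

```bash
python3 plan.py 0.5535 -0.0285 0.052 3.515 5 0.75
```

```text
now 2.1 [ 0.5533 -0.0286  0.1399] [ 3.1413e+00 -5.0000e-04 -2.7683e+00] [ 0.5 -0.6 -0.2] 0.0639
-0.01 0 1.76 0 0 0 0.75; 0 0 1.76 0 0 0 0.75; -0.01 0 1.76 0 0 0 0.75; 0 0 1.75 0 0 0 0.75; -0.01 0 1.76 0 -0.001 0 0.75
```

>>> send_rows(moves="0 0 1.8 0 0 0 0.75; 0 0 1.8 0 0 0 0.75; 0 0 1.8 0 0 0 0.75; 0 0 1.8 0 0 0 0.75; 0 0 1.6 0 0 0 0.75")

```text
clock: 2.6
position: [0.5524, -0.0273, 0.0512]
orientation: [3.141, -0.001, -2.769]
wrist_force: [0.6, 0.4, 0.1]
grip_width: 0.064
```

>>> send_rows(moves="0 0 0 0 0 0 0; 0 0 0 0 0 0 0; 0 0 0 0 0 0 0; 0 0 0 0 0 0 0; 0 0 0 0 0 0 0")

```text
clock: 3.1
position: [0.5533, -0.0273, 0.0532]
orientation: [-3.141, 0.001, -2.769]
wrist_force: [-0.1, -0.7, 4.0]
grip_width: 0.0212
```

```bash
python3 - <<'E'
from h import *
from rig import r
a=r.snapshot('top');b=r.snapshot('scene')
crop(a,300,190,380,270,5,'pics/g1.png');crop(b,260,140,340,220,5,'pics/g2.png')
cv2.imwrite('pics/g.png',np.hstack([cv2.imread('pics/g1.png'),cv2.imread('pics/g2.png')]))
E
```

```text
(no output)
```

View pics/g.png

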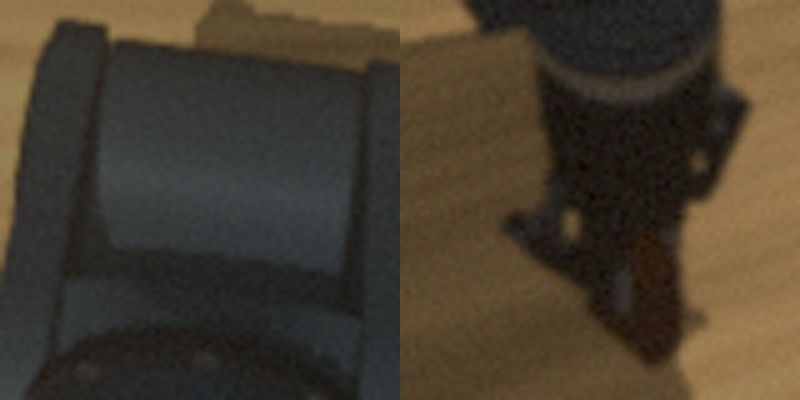

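>>> send_rows(moves="0 0 -1 0 0 0 0; 0 0 -1.5 0 0 0 0; 0 0 -2 0 0 0 0; 0 0 -2 0 0 0 0; 0 0 -1.5 0 0 0 0")

```text
clock: 3.7
position: [0.5531, -0.0274, 0.1348]
orientation: [-3.141, 0.001, -2.769]
wrist_force: [0.8, 0.5, -1.5]
grip_width: 0.0216
```

```bash
python3 plan.py 0.4617 -0.1976 0.13 2.967 10 0
```

```text
now 3.7 [ 0.5531 -0.0274  0.1348] [-3.1408e+00  1.4000e-03 -2.7694e+00] [ 0.8  0.5 -1.5] 0.0216
1.47 -1.25 0.05 0 0 0.055 0; 1.4 -1.33 0.05 0 0 0.055 0; 1.32 -1.41 0.05 0 0 0.055 0; 1.25 -1.48 0.05 0 0 0.055 0; 1.16 -1.54 0.04 0 0 0.054 0
1.08 -1.61 0.05 0 0 0.055 0; 0.99 -1.66 0.04 0 0 0.054 0; 0.89 -1.71 0.05 0 0.001 0.055 0; 0.8 -1.76 0.04 0 0 0.054 0; 0.7 -1.8 0.05 0 0.001 0.055 0
```

>>> send_rows(moves="1.47 -1.25 0.05 0 0 0.055 0; 1.4 -1.33 0.05 0 0 0.055 0; 1.32 -1.41 0.05 0 0 0.055 0; 1.25 -1.48 0.05 0 0 0.055 0; 1.16 -1.54 0.04 0 0 0.054 0")

```text
clock: 4.2
position: [0.5067, -0.1131, 0.1311]
orientation: [-3.141, 0.001, -3.046]
wrist_force: [0.3, 0.7, -2.0]
grip_width: 0.0213
```

>>> send_rows(moves="1.08 -1.61 0.05 0 0 0.055 0; 0.99 -1.66 0.04 0 0 0.054 0; 0.89 -1.71 0.05 0 0 0.055 0; 0.8 -1.76 0.04 0 0 0.054 0; 0.7 -1.8 0.05 0 0 0.055 0")

```text
clock: 4.7
position: [0.461, -0.1982, 0.1288]
orientation: [-3.141, 0.001, 2.965]
wrist_force: [0.3, -0.6, -0.4]
grip_width: 0.0212
```

```bash
python3 - <<'E'
from h import *
from rig import r
a=r.snapshot('top');b=r.snapshot('scene')
crop(a,370,160,470,310,4,'pics/g1.png');crop(b,180,120,280,270,4,'pics/g2.png')
cv2.imwrite('pics/i.png',np.hstack([cv2.imread('pics/g1.png'),cv2.imread('pics/g2.png')]))
E
python3 plan.py 0.4617 -0.1976 0.067 2.967 5 0
```

```text
now 4.8 [ 0.4608 -0.1989  0.1287] [-3.1411e+00  7.0000e-04  2.9638e+00] [-0.1  0.6 -1.6] 0.0215
-0.01 0.03 1.23 0 0 -0.001 0; -0.01 0.03 1.23 0 0 -0.001 0; -0.01 0.03 1.24 0 0 0 0; -0.02 0.03 1.23 0 0 -0.001 0; -0.01 0.03 1.24 0 0.001 0 0
```

View pics/i.png

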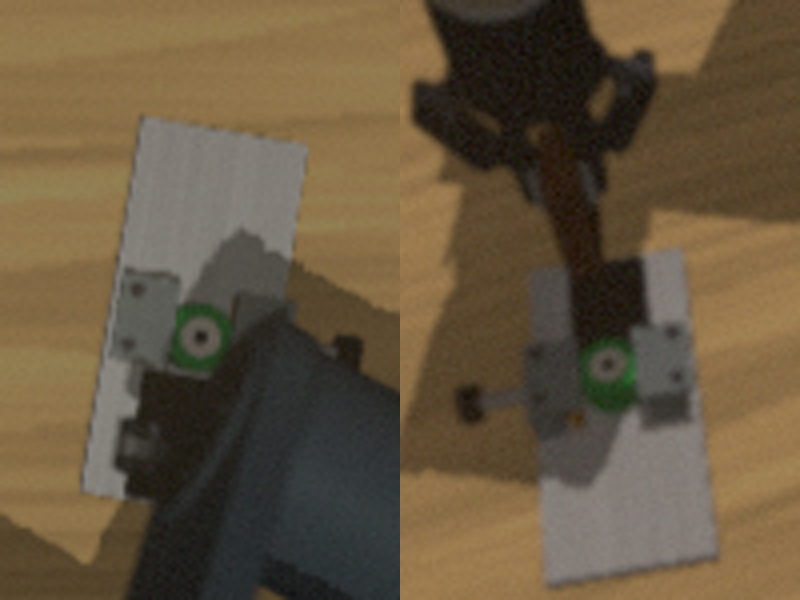

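```bash
python3 - <<'E'
from h import *
from rig import r
b=r.snapshot('scene');P=r.camera_params('scene')
crop(b,200,140,250,200,10,'pics/i2.png')
o=np.array([.5267,-.2091,0]);c,s=np.cos(-.175),np.sin(-.175)
p=r.sense()['position']
for a,bb,z in [(25,11,0),(25,-11,0),(-25,-11,0),(25,11,78),(25,-11,78)]:
    q=proj(P,[p[0]+(c*a-s*bb)/1e3,p[1]+(s*a+c*bb)/1e3,p[2]-.053+z/1e3])[0]; print(a,bb,z,((q-[200,140]+.5)*10-.5).round(0))
E
```

```text
25 11 0 [325. 485.]
25 -11 0 [233. 499.]
-25 -11 0 [222. 336.]
25 11 78 [260. 280.]
25 -11 78 [160. 295.]
```

View pics/i2.png

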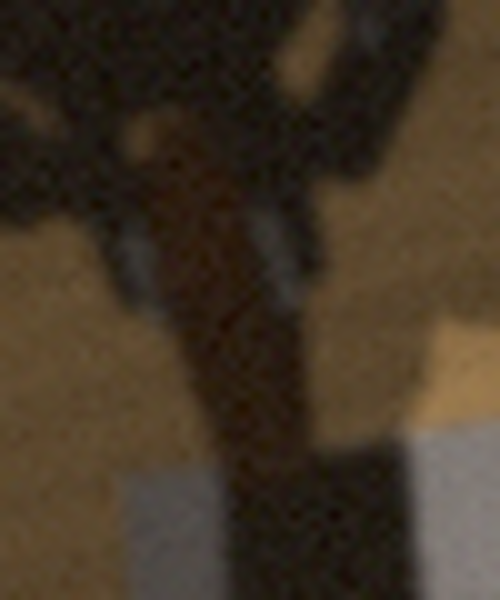

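```bash
python3 - <<'E'
from h import *
b=cv2.imread('pics/i2.png').astype(float)
b=np.clip((b-10)*3.5,0,255).astype(np.uint8); b=cv2.GaussianBlur(b,(0,0),4)
cv2.imwrite('pics/i3.png',b)
E
```

```text
(no output)
```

View pics/i3.png

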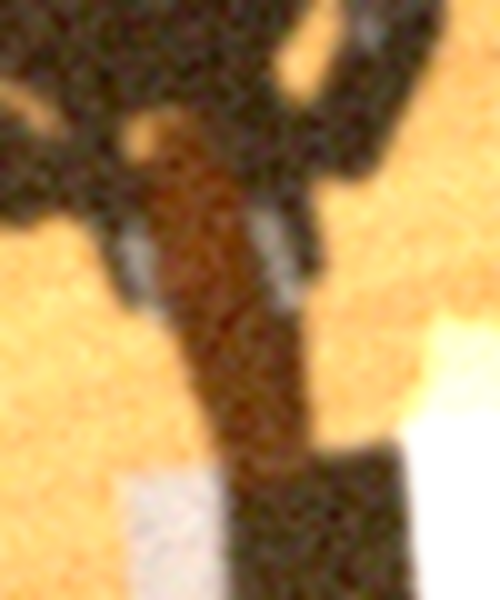

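>>> send_rows(moves="0 0.05 1.3 0 0 0 0; 0 0.05 1.4 0 0 0 0; 0 0.05 1.4 0 0 0 0; 0 0 1.2 0 0 0 0; 0 0 0.8 0 0 0 0")

```text
clock: 5.35
position: [0.4615, -0.1953, 0.0654]
orientation: [3.141, -0.001, 2.968]
wrist_force: [-1.1, -0.3, -1.5]
grip_width: 0.0215
```

```bash
python3 plan.py 0.4617 -0.1976 0.0625 2.967 5 0
```

```text
now 5.35 [ 0.4615 -0.1953  0.0654] [ 3.1412e+00 -1.2000e-03  2.9681e+00] [-1.1 -0.3 -1.5] 0.0215
-0.01 -0.04 0.06 0 0 0 0; -0.01 -0.05 0.06 0 0 0 0; -0.01 -0.04 0.06 0 0 0 0; -0.01 -0.05 0.05 0 -0.001 0.001 0; -0.02 -0.04 0.06 0 0 0 0
```

>>> send_rows(moves="0 -0.1 0.05 0 0 0 0; 0 0 0.05 0 0 0 0; 0 0 0.05 0 0 0 0; 0 0 0 0 0 0 0; 0 0 0 0 0 0 0")

```text
clock: 5.85
position: [0.4616, -0.1971, 0.0655]
orientation: [-3.141, 0.001, 2.967]
wrist_force: [0.5, -0.1, -1.4]
grip_width: 0.0213
```

>>> send_rows(moves="0 0 0.05 0 0 0 0; 0 0 0.05 0 0 0 0; 0 0 0 0 0 0 0; 0 0 0 0 0 0 0; 0 0 0 0 0 0 0")

```text
clock: 6.35
position: [0.4615, -0.1971, 0.0642]
orientation: [3.142, -0.0, 2.967]
wrist_force: [-0.8, -0.5, -1.0]
grip_width: 0.0212
```

>>> send_rows(moves="0 0 0.05 0 0 0 0; 0 0 0.05 0 0 0 0; 0 0 0.05 0 0 0 0; 0 0 0 0 0 0 0; 0 0 0 0 0 0 0")

```text
clock: 6.85
position: [0.4615, -0.1971, 0.0627]
orientation: [3.142, -0.0, 2.967]
wrist_force: [0.4, 0.2, -0.4]
grip_width: 0.0207
```

```bash
python3 - <<'E'
from h import *
from rig import r
b=r.snapshot('scene')
crop(b,195,150,275,225,9,'pics/j.png')
b=cv2.imread('pics/j.png').astype(float)
b=np.clip((b-10)*2.2,0,255).astype(np.uint8); b=cv2.GaussianBlur(b,(0,0),3)
cv2.imwrite('pics/j.png',b)
E
```

```text
(no output)
```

View pics/j.png

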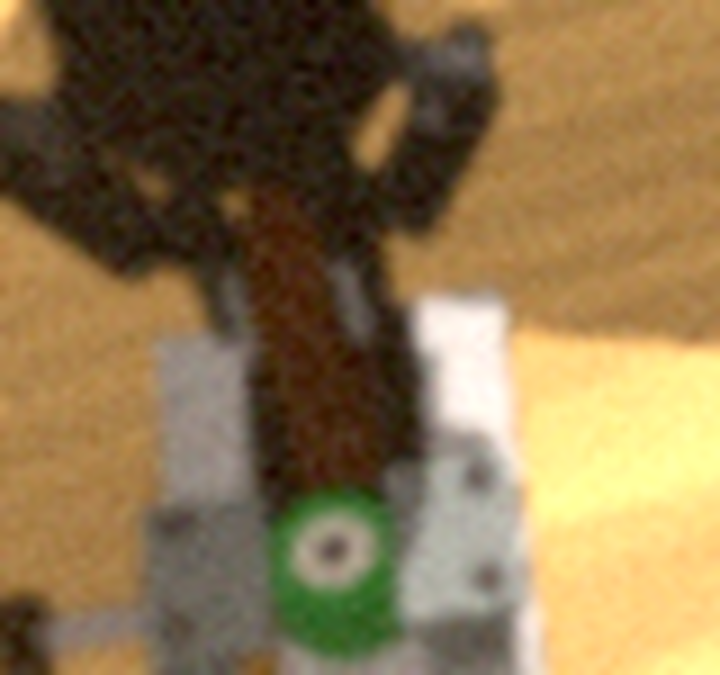

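>>> send_rows(moves="-0.6 0 0 0 0 0 0; -0.6 0 0 0 0 0 0; -0.6 0 0 0 0 0 0; -0.6 0 0 0 0 0 0; -0.6 0 0 0 0 0 0")

```text
clock: 7.4
position: [0.4896, -0.2019, 0.0621]
orientation: [3.141, -0.005, 2.967]
wrist_force: [-10.2, -1.1, 4.2]
grip_width: 0.0211
```

>>> send_rows(moves="-0.8 0 0 0 0 0 0; -0.8 0 0 0 0 0 0; -0.8 0 0 0 0 0 0; -0.8 0 0 0 0 0 0; -0.8 0 0 0 0 0 0")

```text
clock: 7.9
position: [0.5313, -0.2094, 0.0627]
orientation: [-3.142, 0.001, 2.967]
wrist_force: [0.4, 0.1, -0.8]
grip_width: 0.0214
```

```bash
python3 - <<'E'
from h import *
from rig import r
b=r.snapshot('scene')
crop(b,185,150,275,260,6,'pics/k.png')
b=cv2.imread('pics/k.png').astype(float)
b=np.clip((b-10)*2,0,255).astype(np.uint8); b=cv2.GaussianBlur(b,(0,0),2)
cv2.imwrite('pics/k.png',b)
E
```

```text
(no output)
```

View pics/k.png

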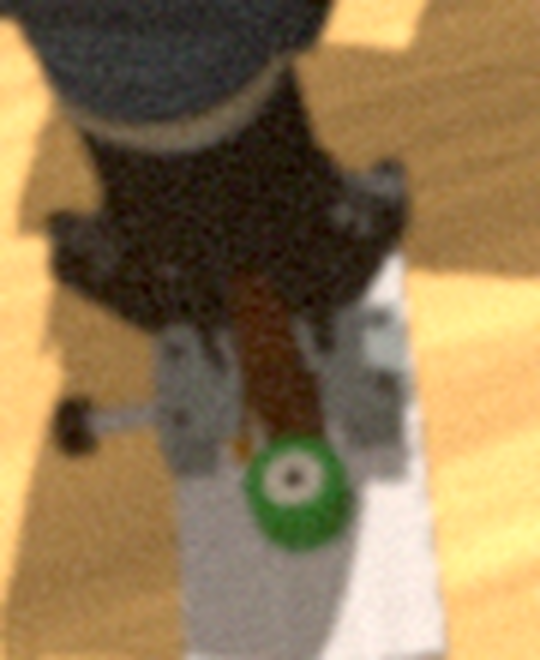

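>>> send_rows(moves="-0.6 0 0 0 0 0 0; -0.6 0 0 0 0 0 0; -0.6 0 0 0 0 0 0; -0.6 0 0 0 0 0 0; -0.4 0 0 0 0 0 0")

```text
clock: 8.45
position: [0.5586, -0.2142, 0.0627]
orientation: [-3.142, 0.0, 2.967]
wrist_force: [-0.0, -0.9, 0.3]
grip_width: 0.0211
```

```bash
python3 - <<'E'
from h import *
from rig import r
b=r.snapshot('scene')
crop(b,185,150,275,260,6,'pics/k2.png')
b=cv2.imread('pics/k2.png').astype(float)
b=np.clip((b-10)*2,0,255).astype(np.uint8); b=cv2.GaussianBlur(b,(0,0),2)
cv2.imwrite('pics/k2.png',b)
E
python3 plan.py 0.4627 -0.1978 0.063 2.967 10 0
```

```text
now 8.5 [ 0.5589 -0.2143  0.0627] [-3.1415e+00  6.0000e-04  2.9669e+00] [-0.  -0.2 -0.6] 0.0212
0.98 -0.01 0 0 0 0 0; 0.98 0 0 0 0 0 0; 0.98 -0.01 0 0 0 0 0; 0.97 0 0 0 0 0 0; 0.98 -0.01 -0.01 0 0 0 0
0.97 0 0 0 0 0 0; 0.98 -0.01 -0.01 0 0 0 0; 0.97 0 0 0 0 0 0; 0.98 -0.01 -0.01 0 0 0 0; 0.97 0 0 0 0.001 0 0
```

View pics/k2.png

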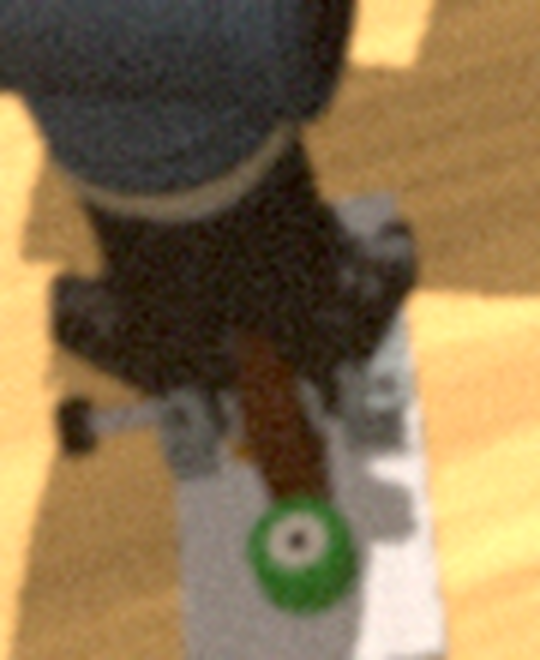

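>>> send_rows(moves="0.98 0 0 0 0 0 0; 0.98 0 0 0 0 0 0; 0.98 0 0 0 0 0 0; 0.98 0 0 0 0 0 0; 0.98 0 0 0 0 0 0")

```text
clock: 9.0
position: [0.5087, -0.2054, 0.0628]
orientation: [-3.142, -0.0, 2.967]
wrist_force: [-0.0, 0.1, -0.9]
grip_width: 0.0213
```

>>> send_rows(moves="0.98 0 0 0 0 0 0; 0.98 0 0 0 0 0 0; 0.98 0 0 0 0 0 0; 0.98 0 0 0 0 0 0; 0.98 0 0 0 0 0 0")

```text
clock: 9.5
position: [0.4607, -0.1969, 0.0627]
orientation: [-3.142, 0.0, 2.967]
wrist_force: [0.3, -0.1, -0.8]
grip_width: 0.0215
```

```bash
python3 - <<'E'
from h import *
from rig import r
P=r.camera_params('scene')
w=onz(P,(185+295.5/6-.5,150+540.5/6-.5),.034)
c,s=np.cos(-.175),np.sin(-.175);u=np.array([c,s,0]);n=np.array([-s,c,0]);o=np.array([.5267,-.2091,0])
print(w,u@(w-o),n@(w-o)); t=np.array([.5588,-.2143,0]);print(u@(t-o),n@(t-o))
b=r.snapshot('scene');a=r.snapshot('top');S=r.sense();print(S['position'])
crop(b,190,150,260,220,6,'pics/g1.png');crop(a,380,220,450,290,6,'pics/g2.png')
i=np.hstack([cv2.imread('pics/g1.png'),cv2.imread('pics/g2.png')]).astype(float)
b=np.clip((i-10)*2.2,0,255).astype(np.uint8); b=cv2.GaussianBlur(b,(0,0),2)
cv2.imwrite('pics/l.png',cv2.resize(b,(800,400)))
E
```

```text
[ 0.60014708 -0.2235647   0.034     ] 0.0748437149886984 -0.0014560388437650728
0.03251508421433508 0.00046829321444879596
[ 0.46028    -0.19674847  0.06263873]
```

View pics/l.png

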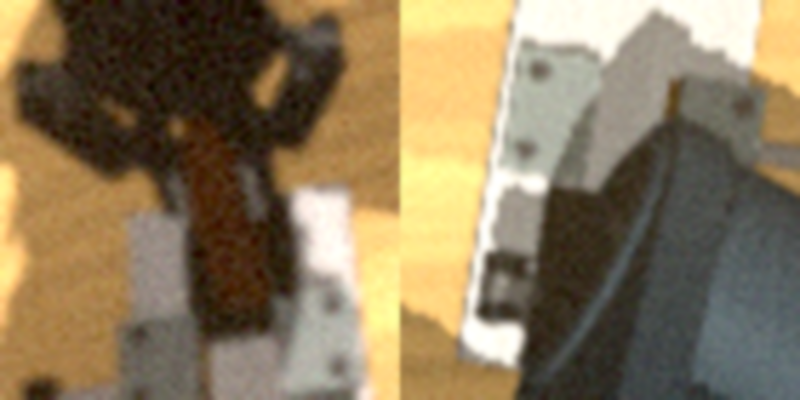

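>>> send_rows(moves="-0.2 0 0 0 0 0 0; -0.2 0 0 0 0 0 0; 0 0 0.05 0 0 0 0; 0 0 0.05 0 0 0 0; 0 0 0 0 0 0 0")

```text
clock: 10.1
position: [0.4654, -0.1977, 0.0615]
orientation: [3.141, -0.0, 2.967]
wrist_force: [-0.3, -0.1, -0.6]
grip_width: 0.0213
```

>>> send_rows(moves="0 0 0.05 0 0 0 0; 0 0 0.05 0 0 0 0; 0 0 0.05 0 0 0 0; 0 0 0 0 0 0 0; 0 0 0 0 0 0 0")

```text
clock: 10.6
position: [0.4656, -0.1978, 0.0611]
orientation: [-3.141, 0.0, 2.967]
wrist_force: [-3.2, 2.0, 12.6]
grip_width: 0.021
```

>>> send_rows(moves="0 0 0 0 0 0 0.3; 0 0 0 0 0 0 0.5; 0 0 0 0 0 0 0.6; 0 0 0 0 0 0 0.6; 0 0 -0.5 0 0 0 0.6")

```text
clock: 11.1
position: [0.4651, -0.1976, 0.0648]
orientation: [3.141, -0.001, 2.967]
wrist_force: [0.8, 0.3, 0.5]
grip_width: 0.0511
```

>>> send_rows(moves="0 0 -1.5 0 0 0 0.6; 0 0 -2 0 0 0 0.6; 0 0 -2 0 0 0 0.6; 0 0 -2 0 0 0 0.6; 0 0 -2 0 0 0 0.6")

```text
clock: 11.6
position: [0.4654, -0.1977, 0.1613]
orientation: [-3.142, 0.0, 2.967]
wrist_force: [0.1, -0.7, 0.1]
grip_width: 0.0516
```

```bash
python3 plan.py 0.606 -0.223 0.1 2.967 10 0.8;  python3 - <<'E'
from h import *
from rig import r
b=r.snapshot('scene')
crop(b,185,140,275,260,5,'pics/n.png')
b=cv2.imread('pics/n.png').astype(float)
b=np.clip((b-10)*2,0,255).astype(np.uint8); b=cv2.GaussianBlur(b,(0,0),2)
cv2.imwrite('pics/n.png',b)
E
```

```text
now 11.6 [ 0.4654 -0.1977  0.1613] [-3.1415e+00  2.0000e-04  2.9668e+00] [ 0.1 -0.7  0.1] 0.0516
-1.43 0 0.61 0 0 0 0.8; -1.43 0 0.61 0 0 0 0.8; -1.43 -0.01 0.61 0 0 0 0.8; -1.43 0 0.62 0 0 0 0.8; -1.43 -0.01 0.61 0 0 0 0.8
-1.43 0 0.62 0 0 0 0.8; -1.43 -0.01 0.61 0 0 0 0.8; -1.43 0 0.62 0 0 0 0.8; -1.42 -0.01 0.61 0 0 0 0.8; -1.43 0 0.62 0 0 0 0.8
```

View pics/n.png

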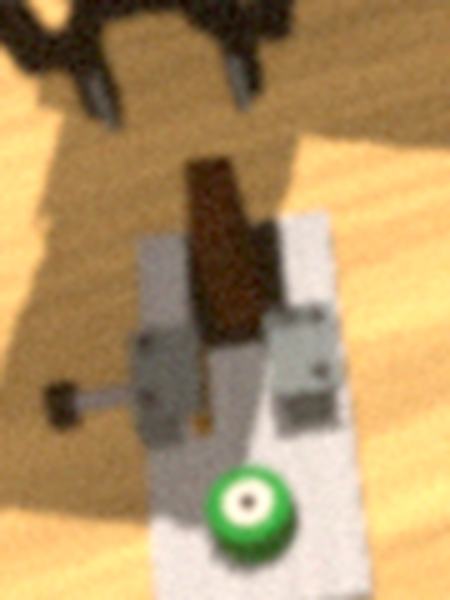

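>>> send_rows(moves="-2.7 0 0 0 0 0 0.8; -2.7 0 0 0 0 0 0.8; -2.7 0 0 0 0 0 0.8; -2.7 0 0 0 0 0 0.8; -2.7 0 0 0 0 0 0.8")

```text
clock: 12.15
position: [0.5993, -0.2213, 0.16]
orientation: [3.142, -0.0, 2.967]
wrist_force: [0.2, 0.3, 0.5]
grip_width: 0.0683
```

```bash
 python3 - <<'E'
from h import *
from rig import r
P=r.camera_params('scene');T=r.camera_params('top')
print(onz(P,(185+247.5/5-.5,140+502.5/5-.5),.034))
b=r.snapshot('scene');a=r.snapshot('top')
crop(b,190,150,270,250,5,'pics/g1.png');crop(a,380,180,460,280,5,'pics/g2.png')
i=np.hstack([cv2.imread('pics/g1.png'),cv2.imread('pics/g2.png')]).astype(float)
b=np.clip((i-10)*1.8,0,255).astype(np.uint8); b=cv2.GaussianBlur(b,(0,0),2)
cv2.imwrite('pics/o.png',b)
E
```

```text
[ 0.60140989 -0.22329161  0.034     ]
```

View pics/o.png

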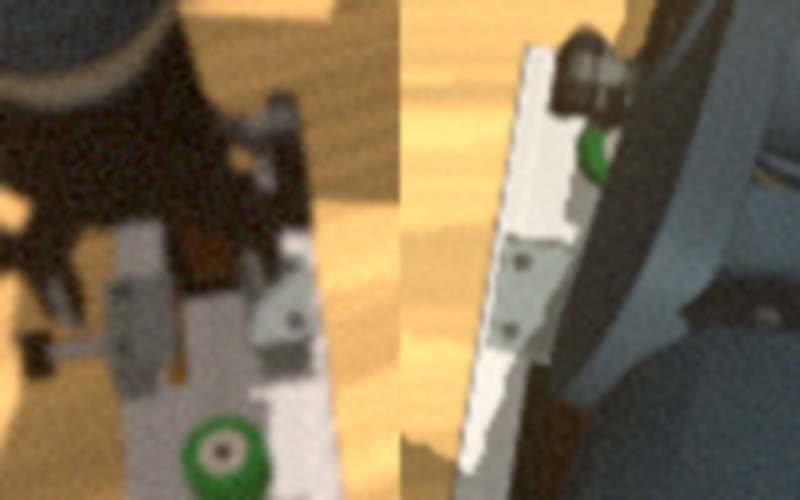

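```bash
python3 plan.py 0.6005 -0.223 0.021 2.967 10 0.8
```

```text
now 12.25 [ 0.6004 -0.2215  0.1597] [-3.1414e+00  1.1000e-03  2.9673e+00] [-0.7  0.  -0.5] 0.0682
0 -0.01 1.39 0 0 0 0.8; 0 -0.02 1.39 0 0 0 0.8; 0 -0.01 1.39 0 0 0 0.8; 0 -0.02 1.39 0 0 0 0.8; 0 -0.01 1.39 0 0 0 0.8
0 -0.02 1.38 0 0 0 0.8; -0.01 -0.01 1.39 0 0 0 0.8; 0 -0.02 1.38 0 0 0 0.8; -0.01 -0.01 1.39 0 0.001 0 0.8; 0 -0.02 1.38 0 0 0 0.8
```

>>> send_rows(moves="0 -0.05 2 0 0 0 0.8; 0 -0.05 2 0 0 0 0.8; 0 -0.05 2 0 0 0 0.8; 0 0 2 0 0 0 0.8; 0 0 2 0 0 0 0.8")

```text
clock: 12.75
position: [0.5973, -0.2225, 0.0594]
orientation: [3.141, -0.001, 2.967]
wrist_force: [0.5, -0.4, 0.2]
grip_width: 0.0684
```

>>> send_rows(moves="0 0 1 0 0 0 0.8; 0 0 1 0 0 0 0.8; 0 0 1 0 0 0 0.8; 0 0 0.5 0 0 0 0.8; 0 0 0.3 0 0 0 0.8")

```text
clock: 13.25
position: [0.5981, -0.2227, 0.022]
orientation: [-3.142, 0.0, 2.967]
wrist_force: [-0.3, 0.2, -0.1]
grip_width: 0.0682
```

>>> send_rows(moves="0 0 0 0 0 0 0; 0 0 0 0 0 0 0; 0 0 0 0 0 0 0; 0 0 0 0 0 0 0; 0 0 0 0 0 0 0")

```text
clock: 13.75
position: [0.5986, -0.2229, 0.023]
orientation: [-3.141, 0.001, 2.967]
wrist_force: [-0.2, -0.8, 6.0]
grip_width: 0.0377
```

>>> send_rows(moves="0 0 -1 0 0 0 0; 0 0 -2 0 0 0 0; 0 0 -2.5 0 0 0 0; 0 0 -2.5 0 0 0 0; 0 0 -2 0 0 0 0")

```text
clock: 14.25
position: [0.5982, -0.2228, 0.1242]
orientation: [-3.141, 0.001, 2.967]
wrist_force: [-0.1, 0.2, -0.4]
grip_width: 0.038
```

```bash
python3 plan.py 0.4685 0.2385 0.09 2.912 15 0
```

```text
now 14.25 [ 0.5982 -0.2228  0.1242] [-3.1413e+00  1.0000e-03  2.9668e+00] [-0.1  0.2 -0.4] 0.038
1.39 2.88 0.23 0 0 0.004 0; 1.4 2.87 0.23 0 0 0.004 0; 1.41 2.87 0.23 0 0 0.004 0; 1.42 2.86 0.22 0 0 0.004 0; 1.43 2.86 0.23 0 0 0.004 0
1.44 2.85 0.22 0 0 0.003 0; 1.45 2.84 0.23 0 0 0.004 0; 1.46 2.84 0.22 0 0 0.003 0; 1.47 2.83 0.23 0 0 0.004 0; 1.49 2.83 0.22 0 0 0.003 0
1.49 2.83 0.23 0 0 0.004 0; 1.51 2.82 0.22 0 0 0.003 0; 1.51 2.81 0.23 0 0 0.004 0; 1.53 2.81 0.22 0 0.001 0.003 0; 1.53 2.8 0.23 0 0 0.004 0
```

>>> send_rows(moves="1.4 2.9 0.2 0 0 0.004 0; 1.4 2.9 0.2 0 0 0.004 0; 1.4 2.9 0.2 0 0 0.004 0; 1.4 2.9 0.2 0 0 0.004 0; 1.4 2.9 0.2 0 0 0.004 0")

```text
clock: 14.75
position: [0.5551, -0.0662, 0.1127]
orientation: [3.142, 0.0, 2.946]
wrist_force: [1.2, -0.7, 0.6]
grip_width: 0.0377
```

>>> send_rows(moves="1.4 2.8 0.2 0 0 0.004 0; 1.4 2.8 0.2 0 0 0.004 0; 1.5 2.8 0.2 0 0 0.004 0; 1.5 2.8 0.2 0 0 0.004 0; 1.5 2.8 0.2 0 0 0.004 0")

```text
clock: 15.25
position: [0.5118, 0.0856, 0.1027]
orientation: [3.141, 0.0, 2.927]
wrist_force: [0.4, -0.5, -1.2]
grip_width: 0.0377
```

```bash
python3 plan.py 0.4675 0.2385 0.07 2.912 5 0;python3 - <<'E'
from h import *
from rig import r
a=r.snapshot('top')
crop(a,370,170,470,300,5,'pics/q.png')
b=np.clip(cv2.imread('pics/q.png').astype(float)*1.7-10,0,255).astype(np.uint8)
cv2.imwrite('pics/q.png',b[:600])
E
```

```text
now 15.25 [0.5118 0.0856 0.1027] [3.1415e+00 3.0000e-04 2.9266e+00] [ 0.4 -0.5 -1.2] 0.0377
1.52 2.8 0.65 0 0 0.003 0; 1.53 2.79 0.65 0 0 0.003 0; 1.53 2.79 0.66 0 0 0.003 0; 1.54 2.78 0.65 0 0 0.003 0; 1.56 2.78 0.66 0 0 0.003 0
```

View pics/q.png

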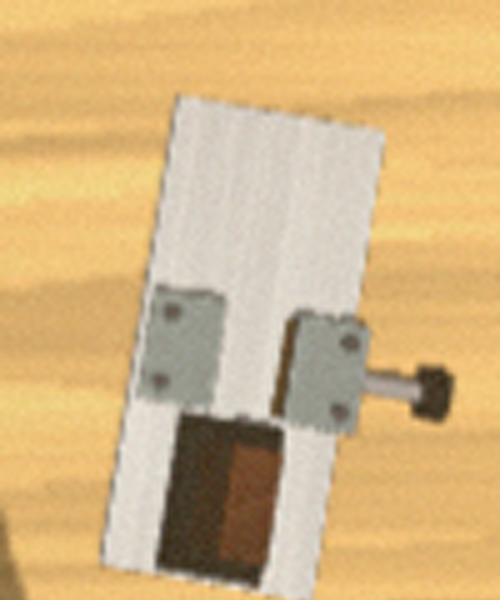

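>>> send_rows(moves="1.52 2.8 0.6 0 0 0.003 0; 1.53 2.8 0.6 0 0 0.003 0; 1.53 2.8 0.6 0 0 0.003 0; 1.54 2.8 0.6 0 0 0.003 0; 1.56 2.78 0.6 0 0 0.003 0")

```text
clock: 15.8
position: [0.4676, 0.2389, 0.0725]
orientation: [3.141, 0.0, 2.912]
wrist_force: [0.2, 0.0, 0.3]
grip_width: 0.0375
```

```bash
python3 plan.py 0.4675 0.2385 0.021 2.912 5 0;python3 - <<'E'
from h import *
from rig import r
T=r.camera_params('top')
c,s=np.cos(-.175),np.sin(-.175);u=np.array([c,s,0]);n=np.array([-s,c,0]);o=np.array([.5267,-.2091,0])
f=lambda x,y:(370+(x+.5)/5-.5,170+(y+.5)/5-.5)
p=[onz(T,f(*q),.086) for q in [(232,440),(282,450),(265,568),(220,559)]]
for q in p+[np.mean(p,0)]: print((u@(q-o)).round(4),(n@(q-o)).round(4))
p=[onz(T,f(*q),.008) for q in [(180,413),(285,430),(260,585),(157,568)]]
for q in p+[np.mean(p,0)]: print('pad',(u@(q-o)).round(4),(n@(q-o)).round(4))
E
```

```text
now 15.8 [0.4676 0.2389 0.0725] [3.1414e+00 3.0000e-04 2.9116e+00] [0.2 0.  0.3] 0.0375
0 -0.01 1.03 0 0 0 0; 0 -0.01 1.03 0 0 0 0; 0 -0.01 1.03 0 0 0 0; 0 0 1.03 0 0 0 0; 0 -0.01 1.03 0 0 0 0
-0.038 0.0139
-0.0385 -0.0081
-0.0899 -0.0087
-0.0895 0.011
-0.0639 0.002
pad -0.03 0.0249
pad -0.0293 -0.0247
pad -0.1025 -0.0243
pad -0.1033 0.0241
pad -0.0663 -0.0
```

>>> send_rows(moves="0 0 1.2 0 0 0 0; 0 0 1.2 0 0 0 0; 0 0 1.2 0 0 0 0; 0 0 1 0 0 0 0; 0 0 0.5 0 0 0 0")

```text
clock: 16.3
position: [0.4678, 0.2368, 0.02]
orientation: [-3.141, -0.001, 2.911]
wrist_force: [-0.5, 0.7, -0.1]
grip_width: 0.038
```

>>> send_rows(moves="0 0 0.05 0 0 0 0; 0 0 0.05 0 0 0 0; 0 0 0.05 0 0 0 0; 0 0 0 0 0 0 0; 0 0 0 0 0 0 0")

```text
clock: 16.8
position: [0.4681, 0.2377, 0.0199]
orientation: [3.141, 0.0, 2.912]
wrist_force: [-0.7, -0.6, -0.7]
grip_width: 0.0384
```

>>> send_rows(moves="0 0 0.05 0 0 0 0; 0 0 0.05 0 0 0 0; 0 0 0.05 0 0 0 0; 0 0 0 0 0 0 0; 0 0 0 0 0 0 0")

```text
clock: 17.3
position: [0.4681, 0.2377, 0.0189]
orientation: [3.141, 0.0, 2.912]
wrist_force: [-4.3, -0.4, 11.9]
grip_width: 0.0376
```

Contact; release gently and rise.

>>> send_rows(moves="0 0 0 0 0 0 0.6; 0 0 0 0 0 0 0.6; 0 0 0 0 0 0 0.6; 0 0 -0.3 0 0 0 0.6; 0 0 -1 0 0 0 0.6")

```text
clock: 17.8
position: [0.4675, 0.2375, 0.0309]
orientation: [-3.141, -0.001, 2.912]
wrist_force: [-0.1, -0.1, -0.0]
grip_width: 0.0514
```

>>> send_rows(moves="0 0 -2 0 0 0 0.6; 0 0 -2 0 0 0 0.75; 0 0 -2 0 0 0 0.75; 0 0 -2 0 0 0 0.75; 0 0 -1 0 0 0 0.75")

```text
clock: 18.3
position: [0.4686, 0.2379, 0.1234]
orientation: [3.14, 0.002, 2.912]
wrist_force: [-0.2, -0.3, 0.3]
grip_width: 0.0643
```

```bash
python3 plan.py 0.431 -0.0125 0.10 2.967 10 0.75
```

```text
now 18.3 [0.4686 0.2379 0.1234] [3.1401e+00 2.1000e-03 2.9118e+00] [-0.2 -0.3  0.3] 0.0643
-0.2 -2.52 0.23 0 0 -0.006 0.75; -0.19 -2.53 0.23 0 0 -0.005 0.75; -0.18 -2.53 0.23 0 0 -0.006 0.75; -0.16 -2.53 0.23 0 0 -0.005 0.75; -0.15 -2.53 0.23 0 0 -0.006 0.75
-0.13 -2.53 0.23 0 0 -0.005 0.75; -0.12 -2.53 0.23 0 0.001 -0.006 0.75; -0.11 -2.53 0.23 0 0 -0.005 0.75; -0.09 -2.53 0.23 0.001 0.001 -0.006 0.75; -0.08 -2.53 0.24 0 0 -0.005 0.75
```

>>> send_rows(moves="-0.2 -2.52 0.2 0 0 -0.006 0.75; -0.19 -2.53 0.2 0 0 -0.005 0.75; -0.18 -2.53 0.2 0 0 -0.006 0.75; -0.16 -2.53 0.2 0 0 -0.005 0.75; -0.15 -2.53 0.2 0 0 -0.006 0.75")

```text
clock: 18.8
position: [0.4488, 0.1114, 0.1112]
orientation: [-3.142, -0.0, 2.94]
wrist_force: [0.1, -1.4, -0.1]
grip_width: 0.064
```

>>> send_rows(moves="-0.13 -2.53 0.2 0 0 -0.006 0.75; -0.12 -2.53 0.2 0 0 -0.006 0.75; -0.11 -2.53 0.2 0 0 -0.006 0.75; -0.09 -2.53 0.2 0 0 -0.006 0.75; -0.08 -2.53 0.2 0 0 -0.005 0.75")

```text
clock: 19.3
position: [0.4302, -0.0138, 0.1012]
orientation: [-3.142, 0.0, 2.969]
wrist_force: [1.0, 1.1, -0.2]
grip_width: 0.0641
```

```bash
python3 plan.py 0.4315 -0.013 0.013 2.967 10 0.75;python3 - <<'E'
from h import *
from rig import r
a=r.snapshot('top')
crop(a,140,150,300,300,4,'pics/s.png')
E
```

```text
now 19.3 [ 0.4302 -0.0138  0.1012] [-3.1416  0.      2.9691] [ 1.   1.1 -0.2] 0.0641
-0.01 0.01 0.88 0 0 0 0.75; -0.01 0.01 0.88 0 0 0 0.75; -0.01 0.01 0.88 0 0 0 0.75; -0.01 0.01 0.88 0 0 0 0.75; -0.01 0.01 0.88 0 0 0 0.75
-0.01 0.01 0.88 0 0 0 0.75; -0.01 0.01 0.89 0 0 0.001 0.75; -0.01 0.01 0.88 0 0 0 0.75; -0.02 0.01 0.89 0 0 0.001 0.75; -0.01 0.02 0.88 0 0 0 0.75
```

View pics/s.png

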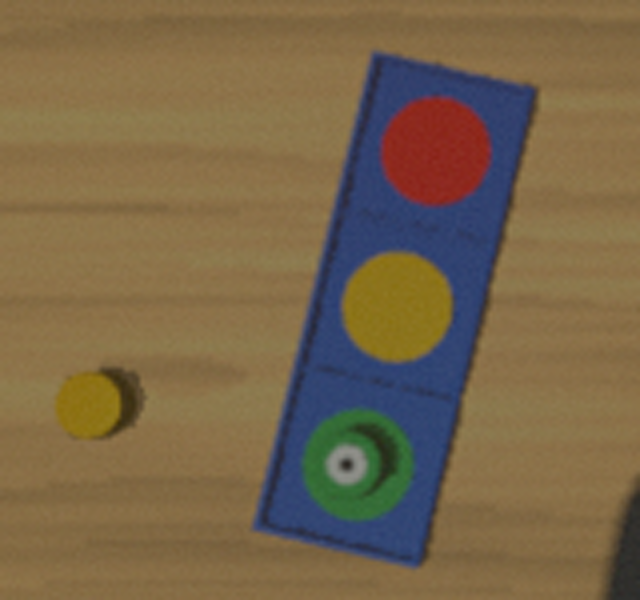

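>>> send_rows(moves="-0.1 0.1 1.6 0 0 0 0.75; 0 0 1.6 0 0 0 0.75; 0 0 1.6 0 0 0 0.75; 0 0 1.5 0 0 0 0.75; 0 0 1 0 0 0 0.75")

```text
clock: 19.85
position: [0.4313, -0.012, 0.0274]
orientation: [-3.142, -0.001, 2.969]
wrist_force: [0.1, -0.1, 0.4]
grip_width: 0.0645
```

>>> send_rows(moves="0 0 0.6 0 0 0 0.75; 0 0 0.4 0 0 0 0.75; 0 0 0.4 0 0 0 0.75; 0 0 0 0 0 0 0.75; 0 0 0 0 0 0 0.3")

```text
clock: 20.35
position: [0.4318, -0.0121, 0.0144]
orientation: [3.142, 0.0, 2.969]
wrist_force: [0.4, 0.7, 0.1]
grip_width: 0.0509
```

>>> send_rows(moves="0 0 0 0 0 0 0; 0 0 0 0 0 0 0; 0 0 0 0 0 0 0; 0 0 0 0 0 0 0; 0 0 0 0 0 0 0")

```text
clock: 20.85
position: [0.4319, -0.0121, 0.0149]
orientation: [3.142, 0.001, 2.969]
wrist_force: [-3.3, 1.0, 9.5]
grip_width: 0.0379
```

>>> send_rows(moves="0 0 -1 0 0 0 0; 0 0 -1.5 0 0 0 0; 0 0 -2 0 0 0 0; 0 0 -2 0 0 0 0; 0 0 -1.5 0 0 0 0")

```text
clock: 21.35
position: [0.432, -0.0121, 0.096]
orientation: [3.142, 0.001, 2.969]
wrist_force: [-0.3, -1.1, -0.8]
grip_width: 0.0377
```

```bash
python3 plan.py 0.5635 0.217 0.075 2.912 10 0
```

```text
now 21.35 [ 0.432  -0.0121  0.096 ] [3.1416e+00 1.4000e-03 2.9689e+00] [-0.3 -1.1 -0.8] 0.0377
-0.9 2.48 0.21 0 0 0.006 0; -0.89 2.49 0.21 0 0 0.006 0; -0.87 2.49 0.21 0 0 0.006 0; -0.86 2.5 0.21 0 0 0.006 0; -0.84 2.5 0.21 0 0 0.005 0
-0.83 2.51 0.21 0 0 0.006 0; -0.81 2.51 0.21 0 0 0.005 0; -0.8 2.52 0.21 0 0 0.006 0; -0.79 2.52 0.22 0 0.001 0.005 0; -0.77 2.53 0.21 0 0 0.006 0
```

>>> send_rows(moves="-0.9 2.48 0.2 0 0 0.006 0; -0.89 2.49 0.2 0 0 0.006 0; -0.87 2.49 0.2 0 0 0.006 0; -0.86 2.5 0.2 0 0 0.006 0; -0.84 2.5 0.2 0 0 0.006 0")

```text
clock: 21.85
position: [0.4979, 0.1035, 0.0849]
orientation: [3.141, 0.001, 2.939]
wrist_force: [-0.0, 0.3, 0.0]
grip_width: 0.038
```

>>> send_rows(moves="-0.83 2.51 0.2 0 0 0.006 0; -0.81 2.51 0.2 0 0 0.006 0; -0.8 2.52 0.2 0 0 0.006 0; -0.79 2.52 0.2 0 0 0.006 0; -0.77 2.53 0.2 0 0 0.006 0")

```text
clock: 22.35
position: [0.5638, 0.218, 0.0749]
orientation: [3.141, 0.0, 2.909]
wrist_force: [0.5, -0.7, -0.5]
grip_width: 0.0378
```

```bash
python3 plan.py 0.5635 0.217 0.02 2.912 5 0
```

```text
now 22.35 [0.5638 0.218  0.0749] [3.1415e+00 3.0000e-04 2.9087e+00] [ 0.5 -0.7 -0.5] 0.0378
0 -0.02 1.1 0 0 -0.001 0; 0 -0.02 1.1 0 0 -0.001 0; 0 -0.02 1.1 0 0 0 0; 0 -0.02 1.09 0 0 -0.001 0; 0.01 -0.02 1.1 0 0 0 0
```

>>> send_rows(moves="0 -0.1 1.3 0 0 0 0; 0 0 1.3 0 0 0 0; 0 0 1.3 0 0 0 0; 0 0 1 0 0 0 0; 0 0 0.5 0 0 0 0")

```text
clock: 22.85
position: [0.5624, 0.2152, 0.0189]
orientation: [-3.141, -0.002, 2.908]
wrist_force: [-4.1, -1.3, 23.2]
grip_width: 0.038
```

>>> send_rows(moves="0 0 0.05 0 0 0 0; 0 0 0.05 0 0 0 0; 0 0 0.05 0 0 0 0; 0 0 0 0 0 0 0; 0 0 0 0 0 0 0")

```text
clock: 23.35
position: [0.5633, 0.2159, 0.019]
orientation: [3.142, 0.0, 2.909]
wrist_force: [-0.1, -2.0, 3.5]
grip_width: 0.0377
```

>>> send_rows(moves="0 0 0 0 0 0 0.6; 0 0 0 0 0 0 0.6; 0 0 0 0 0 0 0.6; 0 0 -0.3 0 0 0 0.6; 0 0 -1 0 0 0 0.6")

```text
clock: 23.85
position: [0.5626, 0.2158, 0.0314]
orientation: [-3.141, -0.001, 2.909]
wrist_force: [-0.4, 0.0, 0.5]
grip_width: 0.0512
```

>>> send_rows(moves="0 0 -2 0 0 0 0.6; 0 0 -2 0 0 0 0.75; 0 0 -2 0 0 0 0.75; 0 0 -1.5 0 0 0 0.75; 0 0 -1 0 0 0 0.75")

```text
clock: 24.35
position: [0.5635, 0.2161, 0.1184]
orientation: [3.141, 0.001, 2.909]
wrist_force: [0.0, 0.5, -1.1]
grip_width: 0.0642
```

```bash
python3 plan.py 0.677 -0.021 0.10 2.912 10 0.75
```

```text
now 24.35 [0.5635 0.2161 0.1184] [3.1408e+00 1.4000e-03 2.9088e+00] [ 0.   0.5 -1.1] 0.0642
-1.65 -2.04 0.18 0 0 0 0.75; -1.65 -2.05 0.19 0 0 0 0.75; -1.65 -2.04 0.18 0 0 0 0.75; -1.65 -2.05 0.19 0 0 0 0.75; -1.65 -2.04 0.18 0 0 -0.001 0.75
-1.65 -2.05 0.19 0 0 0 0.75; -1.65 -2.05 0.18 0 0 -0.001 0.75; -1.65 -2.05 0.19 0 0 0 0.75; -1.65 -2.05 0.18 0 0.001 -0.001 0.75; -1.64 -2.04 0.18 0.001 0 0 0.75
```

>>> send_rows(moves="-1.65 -2.05 0.2 0 0 0 0.75; -1.65 -2.05 0.2 0 0 0 0.75; -1.65 -2.05 0.2 0 0 0 0.75; -1.65 -2.05 0.2 0 0 0 0.75; -1.65 -2.05 0.2 0 0 0 0.75")

```text
clock: 24.85
position: [0.6199, 0.0961, 0.1065]
orientation: [-3.141, -0.001, 2.909]
wrist_force: [0.2, 1.1, -0.5]
grip_width: 0.0641
```

>>> send_rows(moves="-1.65 -2.05 0.2 0 0 0 0.75; -1.65 -2.05 0.2 0 0 0 0.75; -1.65 -2.05 0.2 0 0 0 0.75; -1.65 -2.05 0.2 0 0 0 0.75; -1.65 -2.05 0.2 0 0 0 0.75")

```text
clock: 25.35
position: [0.6765, -0.0226, 0.0964]
orientation: [-3.142, -0.001, 2.909]
wrist_force: [-0.6, -0.5, -0.1]
grip_width: 0.0641
```

```bash
python3 plan.py 0.677 -0.021 0.014 2.912 5 0.75;python3 - <<'E'
from h import *
from rig import r
a=r.snapshot('top');T=r.camera_params('top')
crop(a,140,150,300,300,4,'pics/s2.png')
print(onz(T,(320,147),.026))
E
```

```text
now 25.35 [ 0.6765 -0.0226  0.0964] [-3.1415e+00 -7.0000e-04  2.9088e+00] [-0.6 -0.5 -0.1] 0.0641
0 0.03 1.65 0 0 -0.001 0.75; 0 0.03 1.65 0 0 -0.001 0.75; 0 0.04 1.65 0 0 0 0.75; -0.01 0.03 1.65 0 0 -0.001 0.75; 0 0.04 1.64 0 -0.001 0 0.75
[0.7502008  0.02216021 0.026     ]
```

View pics/s2.png

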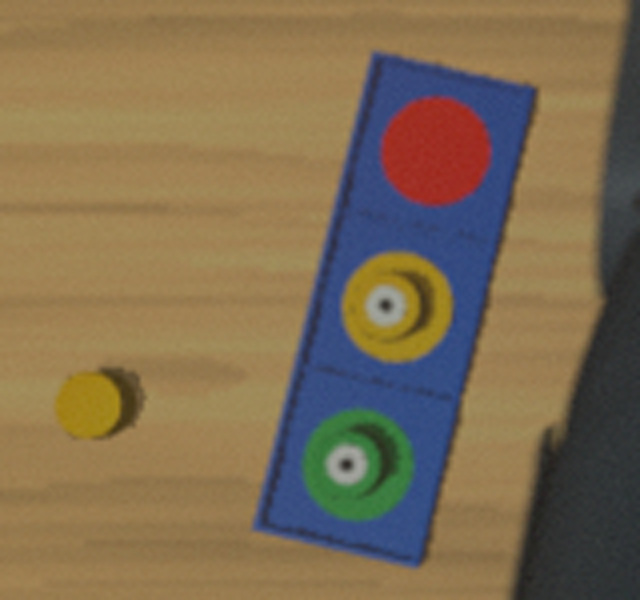

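Both placed wheels are well on their discs (hubs at crop (386,305) and (347,463)). Next, the red one.

>>> send_rows(moves="0 0.1 1.6 0 0 0 0.75; 0 0 1.6 0 0 0 0.75; 0 0 1.6 0 0 0 0.75; 0 0 1.3 0 0 0 0.75; 0 0 0.8 0 0 0 0.75")

```text
clock: 25.9
position: [0.6758, -0.02, 0.0256]
orientation: [-3.141, -0.002, 2.91]
wrist_force: [0.7, -0.3, 1.0]
grip_width: 0.0643
```

```bash
python3 plan.py 0.677 -0.021 0.014 2.912 5 0.75
```

```text
now 25.9 [ 0.6758 -0.02    0.0256] [-3.1413e+00 -2.2000e-03  2.9095e+00] [ 0.7 -0.3  1. ] 0.0643
-0.03 -0.01 0.23 0 0 0 0.75; -0.03 -0.02 0.23 0 -0.001 -0.001 0.75; -0.03 -0.01 0.23 0 0 0 0.75; -0.03 -0.02 0.24 0 -0.001 -0.001 0.75; -0.03 -0.01 0.23 0 0 0 0.75
```

>>> send_rows(moves="0 0 0.4 0 0 0 0.75; 0 0 0.4 0 0 0 0.75; 0 0 0.3 0 0 0 0.75; 0 0 0 0 0 0 0.75; 0 0 0 0 0 0 0.3")

```text
clock: 26.4
position: [0.6768, -0.0207, 0.017]
orientation: [3.142, 0.001, 2.909]
wrist_force: [0.1, 0.0, -0.2]
grip_width: 0.051
```

>>> send_rows(moves="0 0 0 0 0 0 0; 0 0 0 0 0 0 0; 0 0 0 0 0 0 0; 0 0 0 0 0 0 0; 0 0 0 0 0 0 0")

```text
clock: 26.9
position: [0.6772, -0.0207, 0.0176]
orientation: [3.141, 0.001, 2.909]
wrist_force: [0.3, 0.0, 6.3]
grip_width: 0.0374
```

>>> send_rows(moves="0 0 -1 0 0 0 0; 0 0 -1.5 0 0 0 0; 0 0 -2 0 0 0 0; 0 0 -2 0 0 0 0; 0 0 -1.5 0 0 0 0")

```text
clock: 27.4
position: [0.6771, -0.0207, 0.0992]
orientation: [3.141, 0.002, 2.909]
wrist_force: [0.3, 0.3, -1.2]
grip_width: 0.0374
```

```bash
python3 plan.py 0.657 0.195 0.075 2.912 10 0
```

```text
now 27.4 [ 0.6771 -0.0207  0.0992] [3.1413e+00 2.0000e-03 2.9088e+00] [ 0.3  0.3 -1.2] 0.0374
0.69 2.05 0.24 0 0 0 0; 0.69 2.05 0.24 0 0 0 0; 0.69 2.05 0.24 0 0 0 0; 0.7 2.05 0.24 0 0 0 0; 0.69 2.05 0.24 0 0 -0.001 0
0.69 2.06 0.24 0 0 0 0; 0.69 2.05 0.24 0 0 -0.001 0; 0.69 2.06 0.24 0 0.001 0 0; 0.7 2.05 0.25 0 0 -0.001 0; 0.69 2.06 0.24 0 0.001 0 0
```

>>> send_rows(moves="0.69 2.05 0.2 0 0 0 0; 0.69 2.05 0.2 0 0 0 0; 0.69 2.05 0.2 0 0 0 0; 0.69 2.05 0.2 0 0 0 0; 0.69 2.05 0.2 0 0 0 0")

```text
clock: 27.9
position: [0.6666, 0.0879, 0.0874]
orientation: [3.141, 0.0, 2.909]
wrist_force: [-0.6, 0.1, -0.2]
grip_width: 0.0373
```

>>> send_rows(moves="0.69 2.05 0.2 0 0 0 0; 0.69 2.05 0.2 0 0 0 0; 0.69 2.05 0.2 0 0 0 0; 0.69 2.05 0.2 0 0 0 0; 0.69 2.05 0.2 0 0 0 0")

```text
clock: 28.4
position: [0.6567, 0.1956, 0.0774]
orientation: [3.141, 0.0, 2.909]
wrist_force: [0.1, 0.1, 0.2]
grip_width: 0.0377
```

```bash
python3 plan.py 0.657 0.195 0.0235 2.912 5 0
```

```text
now 28.4 [0.6567 0.1956 0.0774] [3.1415e+00 3.0000e-04 2.9088e+00] [0.1 0.1 0.2] 0.0377
-0.01 -0.01 1.08 0 0 -0.001 0; -0.01 -0.01 1.08 0 0 -0.001 0; -0.01 -0.01 1.08 0 0 0 0; -0.01 -0.01 1.07 0 0 -0.001 0; 0 -0.02 1.08 0 0 0 0
```

>>> send_rows(moves="0 0 1.3 0 0 0 0; 0 0 1.3 0 0 0 0; 0 0 1.3 0 0 0 0; 0 0 0.9 0 0 0 0; 0 0 0.4 0 0 0 0")

```text
clock: 28.9
position: [0.6563, 0.1939, 0.0231]
orientation: [-3.141, -0.002, 2.908]
wrist_force: [-0.0, 0.5, 0.1]
grip_width: 0.0373
```

>>> send_rows(moves="0 0 0.05 0 0 0 0; 0 0 0.05 0 0 0 0; 0 0 0.05 0 0 0 0; 0 0 0 0 0 0 0; 0 0 0 0 0 0 0")

```text
clock: 29.4
position: [0.6569, 0.1948, 0.0235]
orientation: [3.141, 0.0, 2.909]
wrist_force: [0.3, -0.7, -0.1]
grip_width: 0.0377
```

>>> send_rows(moves="0 0 0.05 0 0 0 0; 0 0 0.05 0 0 0 0; 0 0 0.05 0 0 0 0; 0 0 0 0 0 0 0; 0 0 0 0 0 0 0")

```text
clock: 29.9
position: [0.6568, 0.1948, 0.0217]
orientation: [-3.142, -0.0, 2.909]
wrist_force: [-0.1, 0.4, -0.5]
grip_width: 0.0378
```

>>> send_rows(moves="0 0 0.05 0 0 0 0; 0 0 0 0 0 0 0; 0 0 0 0 0 0 0; 0 0 0 0 0 0 0; 0 0 0 0 0 0 0")

```text
clock: 30.4
position: [0.6568, 0.1948, 0.0216]
orientation: [3.142, 0.0, 2.909]
wrist_force: [-2.2, -0.5, 5.3]
grip_width: 0.0375
```

>>> send_rows(moves="0 0 0 0 0 0 0.6; 0 0 0 0 0 0 0.6; 0 0 0 0 0 0 0.6; 0 0 -0.3 0 0 0 0.6; 0 0 -1 0 0 0 0.6")

```text
clock: 30.9
position: [0.6562, 0.1946, 0.0337]
orientation: [-3.141, -0.002, 2.909]
wrist_force: [0.4, -0.0, -0.2]
grip_width: 0.0511
```

>>> send_rows(moves="0 0 -2 0 0 0 0.6; 0 0 -2 0 0 0 0.6; 0 0 -2 0 0 0 0.6; 0 0 -2 0 0 0 0.6; 0 0 -2 0 0 0 0.6")

```text
clock: 31.4
position: [0.6568, 0.1948, 0.136]
orientation: [3.141, 0.001, 2.909]
wrist_force: [0.3, -0.1, -0.0]
grip_width: 0.0515
```

>>> send_rows(moves="1.5 -3.5 -1 0 0 0 0.6; 1.5 -3.5 -1 0 0 0 0.6; 1.5 -3.5 -1 0 0 0 0.6; 1.5 -3.5 0 0 0 0 0.6; 1.5 -3.5 0 0 0 0 0.6")

```text
clock: 31.9
position: [0.5427, 0.0408, 0.1654]
orientation: [3.141, 0.002, 2.909]
wrist_force: [0.8, 0.1, 0.3]
grip_width: 0.0514
```

```bash
python3 - <<'E'
from h import *
from rig import r
a=r.snapshot('top');b=r.snapshot('scene');T=r.camera_params('top')
cv2.imwrite('pics/fa.png',a[:,:,::-1]);cv2.imwrite('pics/fb.png',b[:,:,::-1])
crop(a,140,150,300,300,4,'pics/f1.png')
E
```

```text
(no output)
```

View pics/fa.png

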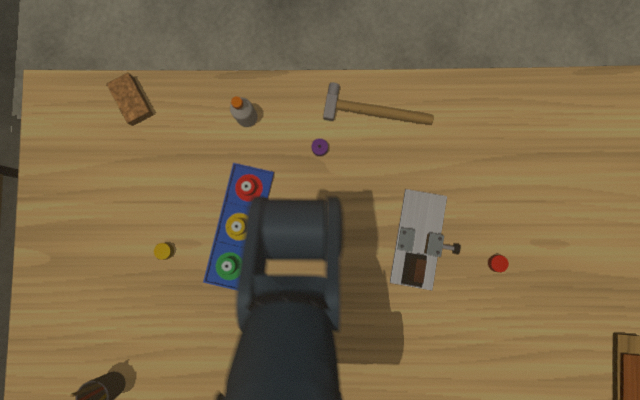

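View pics/f1.png

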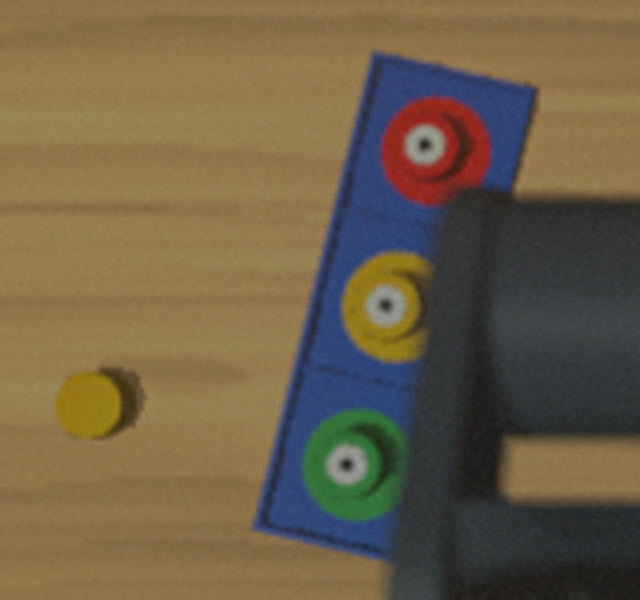

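View pics/fb.png

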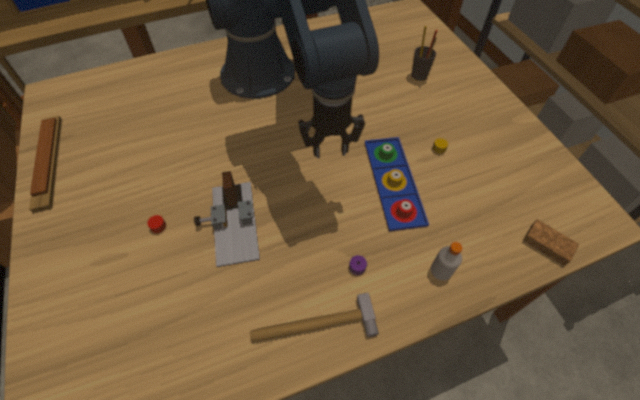

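```bash
python3 - <<'E'
from h import *
from rig import r
T=r.camera_params('top')
f=lambda x,y:(140+(x+.5)/4-.5,150+(y+.5)/4-.5)
for q,d in [((425,145),(436,151)),((386,305),(397,306)),((347,464),(358,465))]:
    w=onz(T,f(*q),.030);e=onz(T,f(*d),.004); print(w.round(4),e.round(4),np.linalg.norm((w-e)[:2]).round(4))
E
```

```text
[0.6573 0.1965 0.03  ] [0.657  0.1951 0.004 ] 0.0015
[0.5632 0.218  0.03  ] [0.5636 0.2172 0.004 ] 0.0009
[0.4712 0.2391 0.03  ] [0.4692 0.2389 0.004 ] 0.002
```

>>> send_rows(moves="0 0 0 0 0 0 0.6; 0 0 0 0 0 0 0.6; 0 0 0 0 0 0 0.6; 0 0 0 0 0 0 0.6; 0 0 0 0 0 0 0.6")

```text
clock: 32.5
position: [0.5436, 0.0422, 0.164]
orientation: [-3.142, -0.0, 2.909]
wrist_force: [0.1, -0.2, -0.0]
grip_width: 0.0512
```

```bash
python3 -c "
from rig import r
print(r.finish_job())"
```

```text
the job is handed in; nothing more can be done
None
```

The job was handed in at about 32.5 s, and my last checks found everything where it should be; no verdict was reported. I used the held block to push the green wheel out of the clamp to about jig x +75 mm. I then stood the block on the pad and put the green, yellow and red hubbed wheels on their own discs.

- **Wheels:** in the top camera, all three lie flat within about 2 mm of their disc centres (red 1.5, yellow 0.9, green 2.0 mm).
- **Block:** it stands upright about 1 mm in x and 2 mm in y from the pad centre, measured from the top camera just after release and still standing in the last pictures.
- **Blanks:** I never touched either one, and they appear at the same pixels as at the start.
- **Gripper:** clear of everything at hand-in.

While the block was held, the scene camera showed it 3 to 5 mm further back than the arm pose implied. I moved it about 4 mm forward before setting it down. No check failed.

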